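# Switch off the isolator and hold the tester on the contact

## Task

Take the driver-bladed tester out of its wooden stand, engage its blade in the slot of the isolator knob on top of the fuse box and turn the knob clockwise (seen from above) fully to its stop. Then set the blade in the middle of the wide dished contact on the sloping panel, with the tester square to that panel, and press lightly so that its spring tip is about half pushed in; finish while holding it there, not letting go. Only the tester may touch the fuse box, never the fingers; leave the drill, the lid and the wing nuts alone.

Things in the scene. Friction and masses are not known exactly. Their poses are not given: they have to be found in the camera images.
- tester: Tester screwdriver, 142 mm long, 105 g, upright in the stand, blade down. Origin at the blade's end (spring out), z up its axis to the handle. Flat blade 14 mm wide (x), 4 thick (y), z = 0 to 14; shaft 9 thick to z = 60; round flange 34 wide, z = 60 to 65; square handle 22 x 22, flats across x and y, z = 65 to 142. Grip across either pair of flats, TCP near z = 105.
- tester_point (a point): Middle of the blade's end, on the spring-loaded blade; axes as tester (x along the blade's width, z towards the handle).
- tester_tip (a joint): How far the spring-loaded blade is pushed into the shaft, 0 (out) to 0.010 m (bottomed). Its spring pushes with 1.5 N when out plus 0.5 N per mm, so 4 N half-way.
- stand: Fixed wooden block 70 x 70 mm, 75 mm tall, origin at the centre of its underside, left or right of the fuse box. A hole 16 mm (x) by 22 mm (y) goes through its middle; the tester hangs in it, its flange resting on the top (tester origin 15 mm above the bench). Lift it straight up by 65 mm or more to clear.
- fusebox: Fixed black fuse box, lid off, 200 (x) by 220 mm (y), origin at the centre of its underside. Rear half (x > 0): level top 85 mm high with the isolator knob and two thin studs 14 mm tall at x = 50, y = +-98. Front half: panel sloping down 25 degrees towards -x (the robot), from 85 to 38 mm high, with three brass terminals in a row 68 mm apart: a wide dished contact and two smaller domed caps.
- isolator (a joint): Angle of the isolator knob in rad: starts between 0 and 0.3, stop at 1.2, grows as it turns clockwise seen from above; light friction (0.04 N m), stays where it is left.
- isolator_slot (a point): Middle of the slot's mouth in the isolator knob, on its vertical axis, 107 mm above the bench. x runs along the slot to the knob's pointer nose and turns with it; z up. Grey knob 46 x 34 mm, 21 tall, on a 60 mm disc. Slot 20 mm long (x), 8 wide (y), 11 deep, edges bevelled 3 mm; the blade fits either way round and has about 0.3 rad of slack each way before the knob turns.
- contact: Dished round brass contact fixed on the sloping panel, in any of the three terminal places: 44 mm wide, flat floor 32 mm wide inside a rim 3 mm higher. Origin at the centre of the floor, the spot to touch; z points out of the panel, square to it (25 degrees off upright). The other two terminals are domed caps 24 mm wide, 16 mm tall.
- drill: Yellow cordless drill lying on its side, about 180 x 190 mm and 66 mm high; leave alone. Origin under its motor body, at bench level.
- lid: Black fuse box lid lying flat, 200 x 220 mm, 22 mm high; leave alone. Origin at the centre of its underside.
- wingnut1: Loose steel wing nut, 36 mm across, 20 mm high, between the work and the drill; leave alone. Origin at the centre of its underside.
- wingnut2: An equal wing nut, farther from the robot; leave alone.
Not all that is in view belongs to the job. There is more than one size of the tester; the job needs the largest.

How it is judged:
By the outcome, as a careful person would: the job done as asked, in the order asked, and still so for the second after the job is handed in, while the arm keeps its last pose, push and grip.
It also fails if it takes over 54 s, if anything falls off the work surface, if the arm or the gripper's body presses on something with over 40 N, if the wrist force passes 120 N, or if a joint passes its speed limit or range.

## Robot

A 6-joint arm with a two-finger parallel gripper is mounted at the origin on the work surface. World frame = base frame: x ahead of the robot, y to its left, z up, the work surface at z = 0. Lengths are in m, angles in rad, forces in N, time in s.
With the tool pointing down it reaches from about 0.375 to 0.9 m from the base axis. Payload 3.1 kg.
Tool frame: the origin (TCP) lies between the finger pads, 19 mm behind the fingertips; this is the grasp point; z points along the fingers, y is the line along which they close (so a half turn about z gives the same grasp; the last joint's range is limited). The gripper opens to 85 mm and grips with 20 to 120 N. Pads are 22 mm wide; open, the fingers measure 114 mm over their backs; the gripper's body (76 mm by 85 mm) begins 54 mm behind the grasp point. The pads swing forward as they close: fully open they stand 13 mm farther back than shut.
Start: joints at [1.131, 0.527, 1.433, -0, 1.181, -0.178], TCP at [0.161, 0.604, 0.25] pointing down, gripper open.
Joint ranges: [-3.08, 3.08], [-0.75, 2.2], [0.22, 2.44], [-1.43, 4.57], [0, 2.65], [-2.85, 2.85]. Speed limits (rad/s): [2.79, 2.79, 3.14, 3.14, 3.14, 3.14].

## Interface

Orientations are given as a unit quaternion [x, y, z, w].
In Python, from station import manip, viewer, ticket gives the robot as it stands.
- The arm moves only by the shell command python3 -m creep 'ROWS' [FORCE]. ROWS is JSON, a list of rows, each an object with "slide": the shift along the tool's x, y, z in cm, a list of three; "angular": the turn, a rotation vector about the tool's x, y, z in rad, a list of three; "claw": the opening, from -1 (shut) to 1 (fully open). A call has 1 to 10 rows; each row shifts and turns the commanded pose from where the row before left it, along the tool's axes as they then stand; what a row does not reach is not made up. A row lasts 1/12 s, in which the tool goes at most 41.7 mm and 7.16 degrees, less where a joint would pass 70% of its speed; a pose out of reach is approached as far as the arm can. A call with a gripper value outside its range is refused whole. The fingers move at their own pace and stop on an object; FORCE is the grip in N (left out, the last holds). Time passes only in rows, so rows that do not move let the fingers close. It gives the time, the measured TCP pose, the force, the opening and the grip force at its end, in the units of the state.
- manip.sense(): the state, without advancing time (a new reading comes with each control period).
- viewer.snapshot(name): name is "side" or "top"; returns the picture (420x560x3 uint8, blue, green, red); there is no depth.
- viewer.calibration(name): a dict with "fov_y" (degrees; the focal length in pixels is half the picture's height over the tangent of half this angle, whatever the lens; pixels are square), "cx", "cy" (the principal point, pixels), "k1" (the pictures are not rectified: a ray, as slopes to the right and down, at radius r is drawn at 1 + k1 r^2 times it, then the intrinsics apply), "T" (4x4, takes a point from camera to world coordinates). Camera axes: x right, y up, looking along -z (the intrinsics and any distortion apply to the point x, -y, -z); pixel columns grow to the right and rows downward; lengths in m; the calibration is good to about 2 mm. A picture is of the moment at which its call begins. calibration takes no time and is no camera call.
- ticket.sign_off(): hands the job in; it is judged then, once.
The state is a dict: "t": time; "q": joint angles; "qd": joint speeds; "tau": joint torques, N m; "tcp_pos": TCP position; "tool_rot": TCP orientation; "force": force on the tool from outside, world axes, zero at the start; "ft_torque": the same for the moment, N m; "finger_gap": opening from 0.0 (shut) to 1.0 (fully open); "gripper_force": force on a finger pad.
Only numpy, scipy, OpenCV 4.12 (cv2) and the standard library are available. Lean on these libraries where they do the work, as an engineer would, in place of code of your own. Each camera call takes 0.05 s, during which the arm holds its last target. There are 200 camera calls.

## Working session

There is one attempt and no reset: what is moved stays moved. The work goes in short steps, Python scripts to look and compute and a shell command to move; the robot and the scene stay as the last step left them, time stands still between calls to the robot, and variables do not carry over. Pictures are saved under pics/ and viewed, at most 10 in all, crops included, and the job is handed in when it is done.

```bash
mkdir -p pics; ls
python3 - <<'E'
from station import manip, viewer
import cv2,numpy as np
for n in("side","top"):
    cv2.imwrite(f"pics/{n}0.png",viewer.snapshot(n)); c=viewer.calibration(n); print(n,{k:(np.round(v,4).tolist()) for k,v in c.items()})
print(manip.sense())
E
```

```text
pics
side {'fov_y': 53.6968, 'cx': 273.273, 'cy': 209.0663, 'k1': 0.0092, 'T': [[0.7591, 0.3313, -0.5603, -0.1387], [-0.6508, 0.4057, -0.6418, -0.766], [0.0147, 0.8518, 0.5236, 0.7028], [0.0, 0.0, 0.0, 1.0]]}
top {'fov_y': 42.5414, 'cx': 288.3042, 'cy': 206.1182, 'k1': -0.0932, 'T': [[-0.0119, 0.9877, -0.1558, 0.2314], [-0.9998, -0.0142, -0.0137, -0.0078], [-0.0158, 0.1556, 0.9877, 1.9684], [0.0, 0.0, 0.0, 1.0]]}
{'t': 0.1, 'q': array([ 1.13149778e+00,  5.28386694e-01,  1.43378659e+00,  1.43875136e-06,
        1.18143212e+00, -1.78491527e-01]), 'qd': array([-7.16216756e-05, -2.25328698e-03, -4.24427957e-03,  1.23203297e-04,
       -4.48550940e-04, -1.16871298e-03]), 'tau': array([-7.38256804e-04, -4.43306100e+01, -1.78585947e+01, -2.88282627e-04,
        3.86408268e-03, -6.44167812e-06]), 'tcp_pos': array([0.16085988, 0.60330071, 0.24911921]), 'tool_rot': array([ 1.30034444e-01,  9.91508966e-01, -9.58540762e-04, -3.06577860e-04]), 'force': array([ 0.71798314,  0.53986926, -0.02656682]), 'ft_torque': array([-0.02977123, -0.05200055, -0.00437766]), 'gripper_force': 0.0, 'finger_gap': 0.9990798449942825}
```

View pics/side0.png

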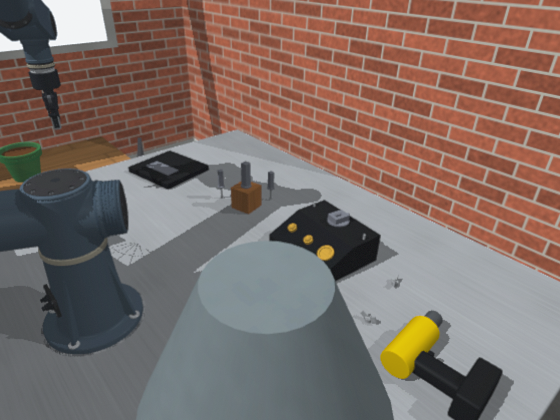

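View pics/top0.png

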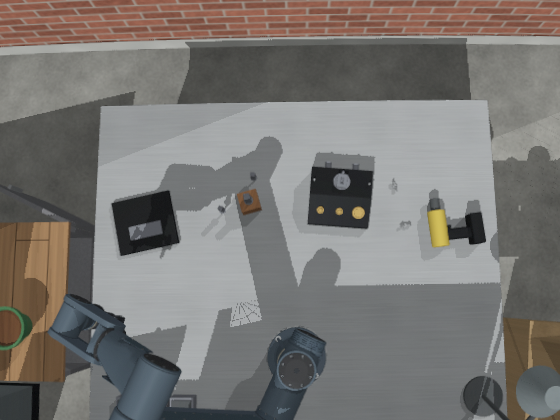

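The side view shows the stand at (245,196) holding a tester, with its handle at (246,173). Two smaller testers stand freely at (221,180) and (270,182). The fuse box is around (325,240), with its wide contact at (326,253) and knob at (338,217). In the top view the stand is at (249,202), the small testers at (253,177) and (222,209), the box around (341,197), the knob at (342,181) and the caps at (320,210) and (339,211). The wide contact is at (358,213).

Tester candidates are the one in the stand and the two small free-standing ones. The one in the stand fits because it is the largest and sits in a wooden stand. I'll confirm this in an enlarged crop.

```bash
cat > h.py <<'E'
import numpy as np, cv2
from station import viewer
from scipy.optimize import least_squares
def K(n):
    c=viewer.calibration(n); f=210/np.tan(np.radians(c["fov_y"])/2)
    return c,f
def proj(n,P):
    c,f=K(n); T=np.array(c["T"]); p=(np.atleast_2d(P)-T[:3,3])@T[:3,:3]
    s=np.c_[p[:,0],-p[:,1]]/-p[:,2:3]; s=s*(1+c["k1"]*(s**2).sum(1,keepdims=True))
    return s*f+[c["cx"],c["cy"]]
def ray(n,uv):
    c,f=K(n); T=np.array(c["T"]); d=(np.array(uv,float)-[c["cx"],c["cy"]])/f; s=d.copy()
    for _ in range(20): s=d/(1+c["k1"]*(s@s))
    v=T[:3,:3]@np.array([s[0],-s[1],-1.]); return T[:3,3],v/np.linalg.norm(v)
def plane(n,uv,z):
    o,v=ray(n,uv); return o+v*(z-o[2])/v[2]
def tri(a,b):
    (o1,v1),(o2,v2)=ray("side",a),ray("top",b)
    t=np.linalg.lstsq(np.c_[v1,-v2],o2-o1,rcond=None)[0]
    p,q=o1+t[0]*v1,o2+t[1]*v2; return (p+q)/2,np.linalg.norm(p-q)
E
python3 - <<'E'
import cv2,numpy as np
s=cv2.imread("pics/side0.png");t=cv2.imread("pics/top0.png")
def cr(i,x,y,w,h,k): return cv2.resize(i[y:y+h,x:x+w],(w*k,h*k),interpolation=cv2.INTER_CUBIC)
A=np.hstack([cr(s,205,150,80,60,5),cr(t,205,160,80,60,5)])
B=np.hstack([cr(s,265,195,120,90,3),np.zeros((270,40,3),np.uint8),cr(t,300,155,80,80,5)[:270]]) if 0 else np.hstack([cr(s,265,200,100,75,4),cr(t,295,160,100,75,4)])
cv2.imwrite("pics/crop1.png",np.vstack([A,B]))
E
```

```text
(no output)
```

View pics/crop1.png

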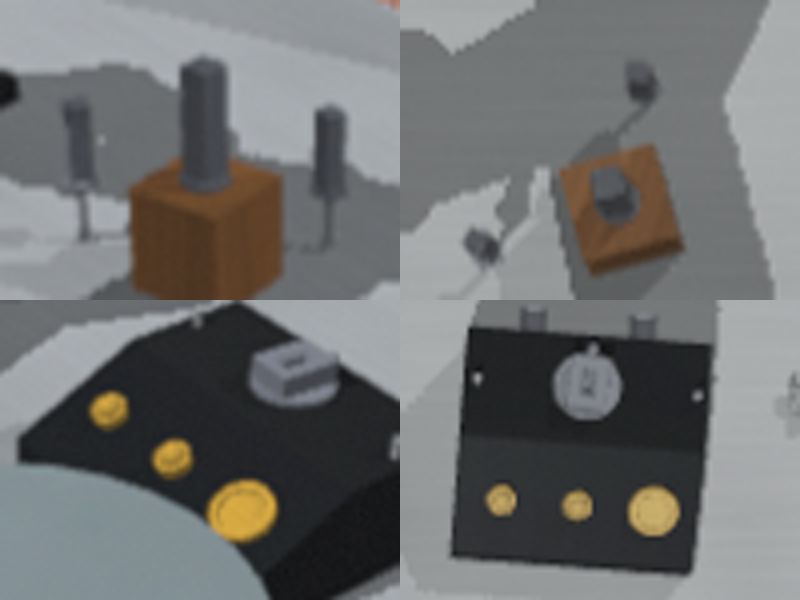

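The crop confirms it: the middle tester in the brown block is clearly the largest. Next I'll measure the positions.

Run:
```python
from h import *
s=cv2.imread("pics/side0.png");t=cv2.imread("pics/top0.png")
def blobs(i,lo,hi,box,amin=8):
    x,y,w,h=box; m=cv2.inRange(cv2.cvtColor(i,cv2.COLOR_BGR2HSV),lo,hi); k=np.zeros_like(m); k[y:y+h,x:x+w]=m[y:y+h,x:x+w]
    n,l,st,c=cv2.connectedComponentsWithStats(k); return [(st[j].tolist(),c[j].round(2)) for j in range(1,n) if st[j][4]>=amin],k
bs,_=blobs(s,(15,110,80),(32,255,255),(265,200,100,75)); bt,_=blobs(t,(15,60,80),(32,255,255),(300,190,80,40))
print(bs);print(bt)
for a,b in zip(sorted(bs,key=lambda e:e[1][0]),sorted(bt,key=lambda e:e[1][0])): print("brass",*tri(a[1],b[1]))
# stand
w,k=blobs(t,(3,110,30),(18,255,255),(225,180,50,45)); c=np.vstack([cv2.findContours(k,0,1)[0][j] for j in range(len(cv2.findContours(k,0,1)[0]))])
hull=cv2.convexHull(c); r=cv2.minAreaRect(hull); print("stand rect",r); 
for p in cv2.boxPoints(r): print(p,plane("top",p,.075).round(4))
print("poly",cv2.approxPolyDP(hull,2.5,True).reshape(-1,2).tolist())
w,k=blobs(s,(3,110,20),(18,255,255),(225,178,42,40)); c=np.vstack(cv2.findContours(k,0,1)[0]); print("side poly",cv2.approxPolyDP(cv2.convexHull(c),2,True).reshape(-1,2).tolist())
# knob disc / handle, gray values
g=cv2.cvtColor(t,cv2.COLOR_BGR2GRAY)
m=np.zeros_like(g); m[170:194,330:356]=(g[170:194,330:356]>75)*255
n,l,st,cc=cv2.connectedComponentsWithStats(m); print("knob top",[(st[j].tolist(),cc[j].round(2)) for j in range(1,n) if st[j][4]>5])
mm=np.zeros_like(g);mm[160:182,315:335]=0
for nm,(x,y,w_,h_) in {"studL":(310,172,10,10),"studR":(364,172,10,16)}.items():
    q=g[y:y+h_,x:x+w_].astype(float); q=np.clip(q-60,0,None); yy,xx=np.mgrid[y:y+h_,x:x+w_]; print(nm,(xx*q).sum()/q.sum(),(yy*q).sum()/q.sum())
box=cv2.inRange(g,0,60); x=box[155:235,300:380]; n,l,st,cc=cv2.connectedComponentsWithStats(x); j=1+st[1:,4].argmax(); c=np.vstack(cv2.findContours((l==j).astype(np.uint8),0,1)[0])+[300,155]; print("box rect",cv2.minAreaRect(c)); print(cv2.approxPolyDP(cv2.convexHull(c),3,True).reshape(-1,2).tolist())
def cr(i,x,y,w,h,kk): return cv2.resize(i[y:y+h,x:x+w],(w*kk,h*kk),interpolation=cv2.INTER_CUBIC)
A=np.hstack([cr(s,230,155,40,30,10),cr(t,232,187,40,30,10)]); B=np.hstack([cr(s,320,203,40,30,10),cr(t,322,166,40,30,10)])
o=np.vstack([A,B]); cv2.imwrite("pics/crop2.png",cv2.convertScaleAbs(o,alpha=1.3,beta=10))
```

```text
[([287, 223, 10, 9, 71], array([291.86, 227.01])), ([303, 235, 10, 10, 78], array([307.73, 239.09])), ([316, 245, 19, 16, 220], array([325.3 , 252.25]))]
[([316, 206, 8, 8, 51], array([319.69, 209.57])), ([335, 207, 8, 8, 50], array([338.78, 210.84])), ([352, 206, 13, 13, 135], array([357.92, 212.3 ]))]
brass [ 0.51701722 -0.09301821  0.06975306] 0.0003246328980725835
brass [ 0.51128525 -0.16064834  0.06954096] 0.00022930911682467352
brass [ 0.50522439 -0.22875247  0.06971007] 0.00028234946918715423
stand rect ((248.69810485839844, 201.44338989257812), (21.016162872314453, 18.95575714111328), 74.05460357666016)
[236.6981  193.94339] [0.5768 0.2025 0.075 ]
[254.92451 188.73584] [0.5948 0.1372 0.075 ]
[260.69812 208.94339] [0.5214 0.1168 0.075 ]
[242.4717  214.15094] [0.5036 0.1817 0.075 ]
poly [[254, 189], [260, 209], [243, 213], [237, 194]]
side poly [[260, 186], [258, 206], [249, 212], [232, 207], [232, 187], [240, 182], [252, 182]]
knob top [([333, 171, 17, 19, 236], array([341.35, 180.81]))]
studL 311.0473321858864 176.7805507745267
studR 372.2391171060699 181.25260576333537
box rect ((339.9264831542969, 196.9558563232422), (61.203800201416016, 57.75246047973633), 4.39870548248291)
[[312, 167], [372, 172], [366, 227], [308, 223]]
```

View pics/crop2.png

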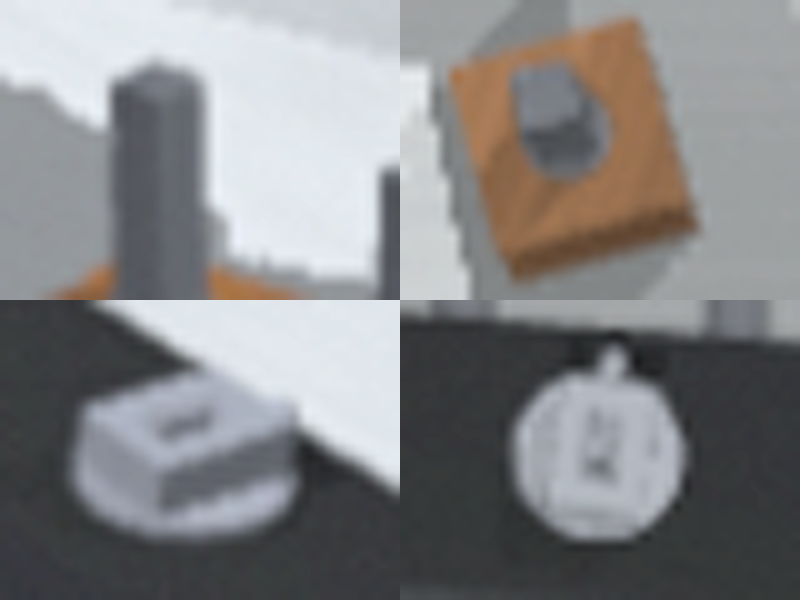

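The crop shows these points, in crop pixels:
- **Handle, side view:** top corners at about (112,92), (155,62), (200,80) and (153,103).
- **Handle, top view:** top corners at about (515,65), (572,58), (588,115) and (527,130).
- **Knob, side view:** top corners at about (82,405), (158,470), (298,415) and (210,375), with the slot at (185,425).
- **Knob, top view:** disc centre (600,458), slot (600,445), pointer dot (613,362).

Run:
```python
from h import *
S1=lambda u,v:(230+(u+.5)/10-.5,155+(v+.5)/10-.5); T1=lambda u,v:(232+(u-400+.5)/10-.5,187+(v+.5)/10-.5)
S2=lambda u,v:(320+(u+.5)/10-.5,203+(v-300+.5)/10-.5); T2=lambda u,v:(322+(u-400+.5)/10-.5,166+(v-300+.5)/10-.5)
yaw=lambda d:np.arctan2(d[1],d[0])
def quad(n,pts,z):
    P=np.array([plane(n,p,z) for p in pts]); e=np.diff(np.vstack([P,P[:1]]),axis=0); print(n,"c",P.mean(0).round(4),"edges",[(round(np.linalg.norm(x)*1e3,1),round(yaw(x),2)) for x in e]); return P.mean(0)
quad("side",[S1(112,92),S1(155,62),S1(200,80),S1(153,103)],.157); quad("top",[T1(515,65),T1(572,58),T1(588,115),T1(527,130)],.157)
print("handle tri",tri(S1(155,84),T1(550,92)))
quad("side",[S2(82,405),S2(158,470),S2(298,415),S2(210,375)],.107)
print("slot tri",tri(S2(185,425),T2(600,445)),plane("side",S2(185,425),.107),plane("top",T2(600,445),.107))
d=plane("top",T2(600,458),.087);n=plane("top",T2(613,362),.087); print("disc",d,"nose",n,yaw(n-d))
L=plane("top",(311.05,176.8),.099);R=plane("top",(372.24,181.25),.099);print("studs",L,R,np.linalg.norm(L-R),(L+R)/2,yaw(L-R)-np.pi/2)
g=cv2.imread("pics/top0.png",0); 
# box top rear edge
print([plane("top",p,z).round(4) for p,z in (((311.5,166.5),.085),((372.5,171.5),.085),((366.5,227.5),.038),((307.5,222.5),.038))])
```

```text
side c [0.5537 0.162  0.157 ] edges [(np.float64(24.9), np.float64(0.37)), (np.float64(19.2), np.float64(-1.42)), (np.float64(21.4), np.float64(-2.96)), (np.float64(14.9), np.float64(1.92))]
top c [0.5551 0.1594 0.157 ] edges [(np.float64(19.7), np.float64(-1.46)), (np.float64(20.6), np.float64(-2.87)), (np.float64(21.4), np.float64(1.8)), (np.float64(23.0), np.float64(0.18))]
handle tri (array([0.55390128, 0.1602151 , 0.15782719]), np.float64(0.0024548068796591996))
side c [ 0.6178 -0.1667  0.107 ] edges [(np.float64(36.0), np.float64(-1.8)), (np.float64(50.2), np.float64(-0.11)), (np.float64(29.1), np.float64(1.67)), (np.float64(40.4), np.float64(2.85))]
slot tri (array([ 0.61460484, -0.1698308 ,  0.10703181]), np.float64(0.0016039067985252364)) [ 0.61387474 -0.16941623  0.107     ] [ 0.61520842 -0.17039474  0.107     ]
disc [ 0.61461694 -0.17200907  0.087     ] nose [ 0.64946503 -0.17763421  0.087     ] -0.16003849415669288
studs [ 0.63016132 -0.06353779  0.099     ] [ 0.61100723 -0.27952809  0.099     ] 0.21683792649758102 [ 0.62058427 -0.17153294  0.099     ] -0.08844893219540784
[array([ 0.6708, -0.0663,  0.085 ]), array([ 0.6494, -0.2838,  0.085 ]), array([ 0.454 , -0.2615,  0.038 ]), array([ 0.4752, -0.0494,  0.038 ])]
```

Checks: the terminals are 68.1 mm apart, the tester handle top triangulates at z 0.158 against 0.157 expected, and the slot at z 0.107 against 0.107. All three agree, so I'll move now.

```bash
cat > rel.py <<'E'
# usage: rel.py x y z yaw_of_tool_y [tilt about box y in deg] : shift (cm, tool axes) and rotvec from the present pose
import sys,numpy as np
from station import manip
from scipy.spatial.transform import Rotation as R
s=manip.sense(); r=R.from_quat(s["tool_rot"]); a=list(map(float,sys.argv[1:]))
y=np.array([np.cos(a[3]),np.sin(a[3]),0]); z=np.array([0,0,-1.]); t=R.from_matrix(np.c_[np.cross(y,z),y,z])
if len(a)>4: t=R.from_rotvec(np.radians(-a[4])*np.array([np.sin(.088),np.cos(.088),0]))*t
print("shift cm",(r.inv().apply(np.array(a[:3])-s["tcp_pos"])*100).round(2),"rot",(r.inv()*t).as_rotvec().round(3),"pos",s["tcp_pos"].round(4),"ywaw",np.arctan2(*r.apply([0,1,0])[1::-1]).round(3),"q",s["q"].round(2),"F",s["force"].round(1),"M",s["ft_torque"].round(2),"gap",round(s["finger_gap"],3),"t",round(s["t"],2))
E
python3 -m creep '[{"slide":[-3.09,-2.04,0],"angular":[0,0,0],"claw":0.2},{"slide":[-3.09,-2.04,0],"angular":[0,0,0],"claw":0.2},{"slide":[-3.09,-2.04,0],"angular":[0,0,0],"claw":0.2},{"slide":[-3.09,-2.04,0],"angular":[0,0,0],"claw":0.2},{"slide":[-3.09,-2.04,0],"angular":[0,0,0],"claw":0.2},{"slide":[-3.09,-2.04,0],"angular":[0,0,0],"claw":0.2},{"slide":[-3.09,-2.04,0],"angular":[0,0,0],"claw":0.2},{"slide":[-3.09,-2.04,0],"angular":[0,0,0],"claw":0.2}]' 40
python3 -m creep '[{"slide":[-3.09,-2.04,0],"angular":[0,0,0],"claw":0.2},{"slide":[-3.09,-2.04,0],"angular":[0,0,0],"claw":0.2},{"slide":[-3.09,-2.04,0],"angular":[0,0,0],"claw":0.2},{"slide":[-3.09,-2.04,0],"angular":[0,0,0],"claw":0.2},{"slide":[-3.09,-2.04,0],"angular":[0,0,0],"claw":0.2},{"slide":[-3.09,-2.04,0],"angular":[0,0,0],"claw":0.2},{"slide":[-3.09,-2.04,0],"angular":[0,0,0],"claw":0.2},{"slide":[-3.09,-2.04,0],"angular":[0,0,0],"claw":0.2}]'
python3 -m creep '[{"slide":[0,0,0],"angular":[0,0,0.118],"claw":0.2},{"slide":[0,0,0],"angular":[0,0,0.118],"claw":0.2},{"slide":[0,0,0],"angular":[0,0,0.118],"claw":0.2},{"slide":[0,0,0],"angular":[0,0,0.118],"claw":0.2},{"slide":[0,0,0],"angular":[0,0,0.118],"claw":0.2},{"slide":[0,0,0],"angular":[0,0,0.118],"claw":0.2},{"slide":[0,0,0],"angular":[0,0,0.118],"claw":0.2},{"slide":[0,0,0],"angular":[0,0,0.118],"claw":0.2},{"slide":[0,0,0],"angular":[0,0,0.118],"claw":0.2},{"slide":[0,0,0],"angular":[0,0,0],"claw":0.2}]'
python3 rel.py 0.5545 0.160 0.12 0.25
```

```text
t: 0.77
tcp_pos: [0.3585, 0.3808, 0.2497]
tool_rot: [0.13, 0.992, -0.0, -0.0]
force: [0.6, 0.1, -0.1]
finger_gap: 0.599
gripper_force: 0.0
t: 1.43
tcp_pos: [0.5553, 0.1594, 0.2496]
tool_rot: [0.13, 0.991, -0.0, -0.0]
force: [-0.4, 1.3, 0.2]
finger_gap: 0.598
gripper_force: 0.0
t: 2.27
tcp_pos: [0.5543, 0.161, 0.2495]
tool_rot: [0.615, 0.789, -0.0, -0.0]
force: [-0.4, 0.2, -0.3]
finger_gap: 0.595
gripper_force: 0.0
shift cm [-1.000e-01  1.000e-02  1.295e+01] rot [-0.001 -0.    -0.004] pos [0.5543 0.161  0.2495] ywaw 0.246 q [ 0.09  0.46  1.55  0.    1.12 -0.16] F [-0.4  0.2 -0.3] M [0.   0.03 0.  ] gap 0.595 t 2.27
```

```bash
python3 -m creep '[{"slide":[-0.1,0,3],"angular":[0,0,0],"claw":0.2},{"slide":[0,0,3],"angular":[0,0,0],"claw":0.2},{"slide":[0,0,3],"angular":[0,0,0],"claw":0.2},{"slide":[0,0,2.5],"angular":[0,0,0],"claw":0.2},{"slide":[0,0,1.5],"angular":[0,0,0],"claw":0.2},{"slide":[0,0,0],"angular":[0,0,0],"claw":0.2}]'
python3 -m creep '[{"slide":[0,0,0],"angular":[0,0,0],"claw":-1},{"slide":[0,0,0],"angular":[0,0,0],"claw":-1},{"slide":[0,0,0],"angular":[0,0,0],"claw":-1},{"slide":[0,0,0],"angular":[0,0,0],"claw":-1},{"slide":[0,0,0],"angular":[0,0,0],"claw":-1},{"slide":[0,0,0],"angular":[0,0,0],"claw":-1},{"slide":[0,0,0],"angular":[0,0,0],"claw":-1},{"slide":[0,0,0],"angular":[0,0,0],"claw":-1}]' 80
python3 rel.py 0.5545 0.160 0.24 0.25
```

```text
t: 2.77
tcp_pos: [0.5521, 0.1597, 0.1162]
tool_rot: [0.613, 0.79, -0.003, -0.003]
force: [-0.8, -0.5, 0.3]
finger_gap: 0.6
gripper_force: 0.0
t: 3.43
tcp_pos: [0.5558, 0.1602, 0.1214]
tool_rot: [0.614, 0.789, 0.001, 0.001]
force: [0.7, 1.0, 5.9]
finger_gap: 0.248
gripper_force: 78.6
shift cm [ 1.000e-02 -1.000e-01 -1.186e+01] rot [ 0.003  0.    -0.002] pos [0.5558 0.1602 0.1214] ywaw 0.248 q [ 0.09  0.64  1.66  0.    0.84 -0.16] F [0.7 1.  5.9] M [ 0.02  0.13 -0.05] gap 0.248 t 3.43
```

```bash
python3 -m creep '[{"slide":[0,0,-1],"angular":[0,0,0],"claw":-1},{"slide":[0,0,-2],"angular":[0,0,0],"claw":-1},{"slide":[0,0,-3],"angular":[0,0,0],"claw":-1},{"slide":[0,0,-3],"angular":[0,0,0],"claw":-1},{"slide":[0,0,-3],"angular":[0,0,0],"claw":-1},{"slide":[0,0,-2],"angular":[0,0,0],"claw":-1},{"slide":[0,0,-1],"angular":[0,0,0],"claw":-1},{"slide":[0,0,0],"angular":[0,0,0],"claw":-1},{"slide":[0,0,0],"angular":[0,0,0],"claw":-1}]'
python3 rel.py 0.6143 -0.170 0.25 0.25
python3 - <<'E'
from h import *
from station import manip
s=viewer.snapshot("side");t=viewer.snapshot("top"); cv2.imwrite("pics/s1.png",s)
p=manip.sense()["tcp_pos"]; u,v=proj("side",p-[0,0,.06])[0].astype(int); print(u,v,proj("side",p-[0,0,.106]))
c=cv2.resize(s[v-30:v+30,u-40:u+40],(640,480),interpolation=cv2.INTER_CUBIC); cv2.imwrite("pics/c3.png",c); print(u-40,v-30)
E
```

```text
t: 4.18
tcp_pos: [0.5542, 0.16, 0.2697]
tool_rot: [0.614, 0.789, -0.0, -0.0]
force: [-0.1, 0.2, -1.4]
finger_gap: 0.247
gripper_force: 78.7
shift cm [-33.47  -2.28   1.96] rot [-0.001 -0.    -0.002] pos [0.5542 0.16   0.2697] ywaw 0.248 q [ 0.09  0.44  1.53 -0.    1.17 -0.16] F [-0.1  0.2 -1.4] M [ 0.   -0.03  0.04] gap 0.247 t 4.18
245 147 [[245.3903101  161.68068923]]
205 117
```

View pics/c3.png

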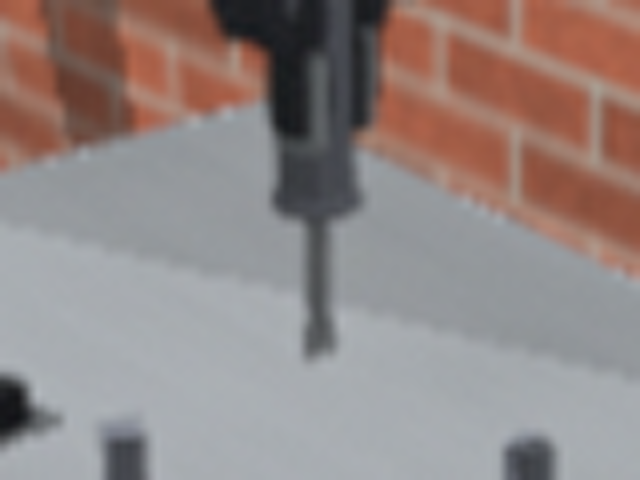

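The blade's tip is at crop (320,355), i.e. pixel (245,161.3). That agrees with the predicted (245.4,161.7), so the tester is straight and at the expected length. The blade looks about 30 crop px wide, which leaves the blade direction ambiguous. I'll move over the box, turn to yaw -0.6 where the two cases differ by about 3x, and look again.

```bash
python3 -m creep '[{"slide":[-3.35,-0.23,0],"angular":[0,0,0],"claw":-1},{"slide":[-3.35,-0.23,0],"angular":[0,0,0],"claw":-1},{"slide":[-3.35,-0.23,0],"angular":[0,0,0],"claw":-1},{"slide":[-3.35,-0.23,0],"angular":[0,0,0],"claw":-1},{"slide":[-3.35,-0.23,0],"angular":[0,0,0],"claw":-1},{"slide":[-3.35,-0.23,0],"angular":[0,0,0],"claw":-1},{"slide":[-3.35,-0.23,0],"angular":[0,0,0],"claw":-1},{"slide":[-3.35,-0.23,0],"angular":[0,0,0],"claw":-1},{"slide":[-3.35,-0.23,0],"angular":[0,0,0],"claw":-1},{"slide":[-3.35,-0.23,0],"angular":[0,0,0],"claw":-1}]'
python3 -m creep '[{"slide":[0,0,0],"angular":[0,0,0.12],"claw":-1},{"slide":[0,0,0],"angular":[0,0,0.12],"claw":-1},{"slide":[0,0,0],"angular":[0,0,0.12],"claw":-1},{"slide":[0,0,0],"angular":[0,0,0.12],"claw":-1},{"slide":[0,0,0],"angular":[0,0,0.12],"claw":-1},{"slide":[0,0,0],"angular":[0,0,0.12],"claw":-1},{"slide":[0,0,0],"angular":[0,0,0.12],"claw":-1},{"slide":[0,0,0],"angular":[0,0,0],"claw":-1},{"slide":[0,0,0],"angular":[0,0,0],"claw":-1}]'
python3 rel.py 0.6143 -0.170 0.2334 -0.13
python3 - <<'E'
from h import *
from station import manip
s=viewer.snapshot("side"); cv2.imwrite("pics/s2.png",s)
p=manip.sense()["tcp_pos"]; u,v=proj("side",p-[0,0,.106])[0]; print(u,v)
u,v=int(u),int(v)
c=cv2.resize(s[v-35:v+40,u-50:u+50],(800,600),interpolation=cv2.INTER_CUBIC); cv2.imwrite("pics/c4.png",c); print(u-50,v-35)
E
```

```text
t: 5.12
tcp_pos: [0.6139, -0.1716, 0.2675]
tool_rot: [0.614, 0.789, -0.0, -0.002]
force: [0.6, 0.1, -0.4]
finger_gap: 0.246
gripper_force: 78.7
t: 5.87
tcp_pos: [0.6141, -0.1701, 0.2681]
tool_rot: [0.882, 0.471, -0.001, -0.001]
force: [0.3, -0.1, -0.5]
finger_gap: 0.247
gripper_force: 78.6
shift cm [0.02 0.03 3.47] rot [-0.004 -0.    -0.459] pos [ 0.6141 -0.1701  0.2681] ywaw -0.589 q [-0.45  0.53  1.38 -0.    1.24  0.14] F [ 0.3 -0.1 -0.5] M [0.03 0.02 0.02] gap 0.247 t 5.87
340.3907888808613 197.2482445753584
290 162
```

View pics/c4.png

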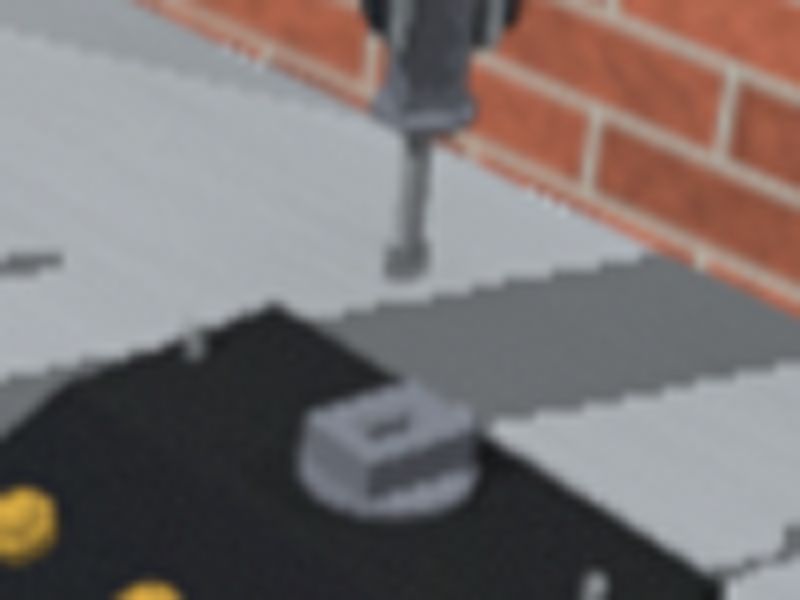

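The blade is about 45 crop px wide, i.e. its full 14 mm, so it lies along the tool's y axis. The tip is at crop (405,278), within 1 px of prediction. The slot is at crop (388,425), agreeing with the earlier measurement. I'll turn back to the slot's yaw and go down.

```bash
python3 -m creep '[{"slide":[0,0,1],"angular":[0,0,-0.11],"claw":-1},{"slide":[0,0,1],"angular":[0,0,-0.11],"claw":-1},{"slide":[0,0,1],"angular":[0,0,-0.11],"claw":-1},{"slide":[0,0,1],"angular":[0,0,-0.11],"claw":-1},{"slide":[0,0,0.5],"angular":[0,0,0],"claw":-1},{"slide":[0,0,0.4],"angular":[0,0,0],"claw":-1},{"slide":[0,0,0],"angular":[0,0,0],"claw":-1},{"slide":[0,0,0],"angular":[0,0,0],"claw":-1}]'
python3 rel.py 0.6145 -0.170 0.205 -0.15
```

```text
t: 6.58
tcp_pos: [0.6149, -0.1704, 0.221]
tool_rot: [0.759, 0.651, -0.0, 0.0]
force: [-0.0, -1.2, -0.3]
finger_gap: 0.244
gripper_force: 78.7
shift cm [ 0.03 -0.05  1.6 ] rot [-0.     0.    -0.003] pos [ 0.6149 -0.1704  0.221 ] ywaw -0.153 q [-0.45  0.58  1.43 -0.    1.14 -0.29] F [-0.  -1.2 -0.3] M [ 0.   -0.04 -0.03] gap 0.244 t 6.58
```

```bash
python3 -m creep '[{"slide":[0,0,0.4],"angular":[0,0,0],"claw":-1},{"slide":[0,0,0.4],"angular":[0,0,0],"claw":-1},{"slide":[0,0,0],"angular":[0,0,0],"claw":-1},{"slide":[0,0,0],"angular":[0,0,0],"claw":-1}]'
python3 -m creep '[{"slide":[0,0,0.4],"angular":[0,0,0],"claw":-1},{"slide":[0,0,0.4],"angular":[0,0,0],"claw":-1},{"slide":[0,0,0],"angular":[0,0,0],"claw":-1},{"slide":[0,0,0],"angular":[0,0,0],"claw":-1}]'
python3 rel.py 0.6145 -0.170 0.205 -0.15
python3 - <<'E'
from h import *
from station import manip
s=viewer.snapshot("side"); cv2.imwrite("pics/s3.png",s)
cv2.imwrite("pics/c5.png",cv2.resize(s[180:240,300:380],(800,600),interpolation=cv2.INTER_CUBIC))
E
```

```text
t: 6.92
tcp_pos: [0.615, -0.1705, 0.2133]
tool_rot: [0.759, 0.651, 0.0, 0.0]
force: [-0.4, -0.5, 0.2]
finger_gap: 0.248
gripper_force: 78.9
t: 7.25
tcp_pos: [0.6152, -0.1706, 0.2055]
tool_rot: [0.759, 0.651, 0.0, 0.001]
force: [-0.4, -0.0, 5.0]
finger_gap: 0.246
gripper_force: 79.4
shift cm [ 0.05 -0.08  0.05] rot [ 0.001  0.    -0.002] pos [ 0.6152 -0.1706  0.2055] ywaw -0.152 q [-0.45  0.59  1.44  0.    1.1  -0.29] F [-0.4 -0.   5. ] M [0.05 0.   0.03] gap 0.246 t 7.25
```

View pics/c5.png

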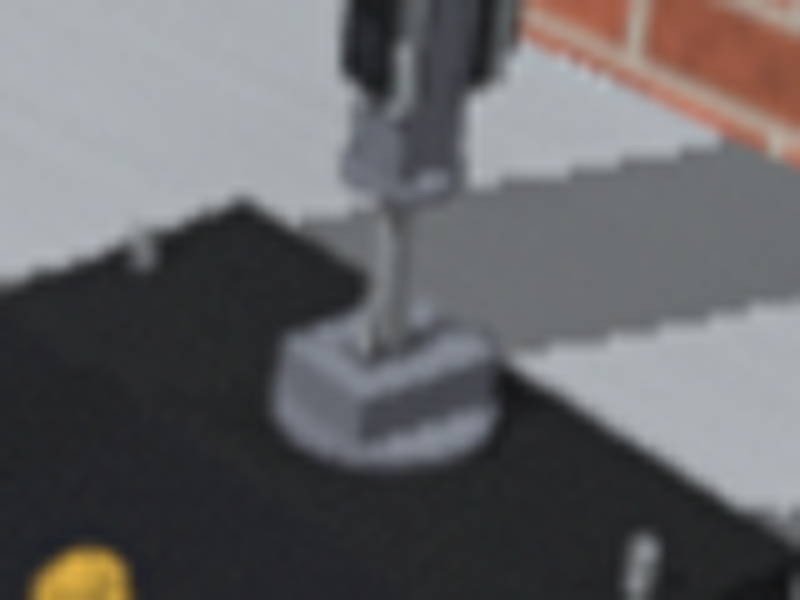

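The blade stands at the slot's mouth, with its end at crop (378,352) and the slot centre at about (385,352). The 5 N push at this height means the blade is resting on the rim, not in the slot. It is about 2 mm to the left, so I'll feel sideways under the spring's light push.

```bash
for i in 1 ; do python3 -m creep '[{"slide":[-0.1,0,0],"angular":[0,0,0],"claw":-1},{"slide":[0,0,0],"angular":[0,0,0],"claw":-1}]'|grep -E "pos|^force"
python3 -m creep '[{"slide":[-0.1,0,0],"angular":[0,0,0],"claw":-1},{"slide":[0,0,0],"angular":[0,0,0],"claw":-1}]'|grep -E "pos|^force"
python3 -m creep '[{"slide":[-0.1,0,0],"angular":[0,0,0],"claw":-1},{"slide":[0,0,0],"angular":[0,0,0],"claw":-1}]'|grep -E "pos|^force"; done
```

```text
tcp_pos: [0.6151, -0.1711, 0.2054]
force: [0.9, 1.6, 4.4]
tcp_pos: [0.6137, -0.1724, 0.2041]
force: [-0.7, -0.2, -1.7]
tcp_pos: [0.6137, -0.1734, 0.2041]
force: [-0.4, -0.8, -1.0]
```

The push fell to zero at y ≈ -0.172 to -0.173, so the blade has dropped into the slot. Next I'll turn clockwise.

```bash
python3 -m creep '[{"slide":[0,0,0.1],"angular":[0,0,0.08],"claw":-1},{"slide":[0,0,0],"angular":[0,0,0.08],"claw":-1},{"slide":[0,0,0],"angular":[0,0,0.08],"claw":-1},{"slide":[0,0,0],"angular":[0,0,0.08],"claw":-1},{"slide":[0,0,0],"angular":[0,0,0.08],"claw":-1},{"slide":[0,0,0],"angular":[0,0,0.08],"claw":-1},{"slide":[0,0,0],"angular":[0,0,0],"claw":-1}]' >/dev/null; python3 rel.py 0.6137 -0.1734 0.204 -1.5
python3 -m creep '[{"slide":[0,0,0],"angular":[0,0,0.08],"claw":-1},{"slide":[0,0,0],"angular":[0,0,0.08],"claw":-1},{"slide":[0,0,0],"angular":[0,0,0.08],"claw":-1},{"slide":[0,0,0],"angular":[0,0,0.08],"claw":-1},{"slide":[0,0,0],"angular":[0,0,0],"claw":-1}]' >/dev/null; python3 rel.py 0.6137 -0.1734 0.204 -1.5
```

```text
shift cm [-0.04  0.06 -0.07] rot [-0.003  0.001  0.867] pos [ 0.6135 -0.1727  0.2033] ywaw -0.633 q [-0.45  0.6   1.44  0.    1.1   0.18] F [-0.6  1.7 -1. ] M [0.34 0.19 0.01] gap 0.248 t 8.38
shift cm [-0.01  0.16 -0.08] rot [-0.004  0.003  0.549] pos [ 0.6129 -0.1721  0.2032] ywaw -0.951 q [-0.45  0.6   1.44  0.    1.11  0.5 ] F [-1.   2.5 -0.7] M [0.65 0.46 0.06] gap 0.246 t 8.8
```

```bash
python3 -m creep '[{"slide":[0,-0.12,0],"angular":[0,0,0.08],"claw":-1},{"slide":[0,0,0],"angular":[0,0,0.08],"claw":-1},{"slide":[0,0,0],"angular":[0,0,0.08],"claw":-1},{"slide":[0,0,0],"angular":[0,0,0.08],"claw":-1},{"slide":[0,0,0],"angular":[0,0,0],"claw":-1}]' >/dev/null; python3 rel.py 0.6137 -0.1734 0.204 -1.5
python3 -m creep '[{"slide":[0,0,0],"angular":[0,0,0.08],"claw":-1},{"slide":[0,0,0],"angular":[0,0,0.08],"claw":-1},{"slide":[0,0,0],"angular":[0,0,0],"claw":-1}]' >/dev/null; python3 rel.py 0.6137 -0.1734 0.204 -1.5
```

```text
shift cm [ 0.06  0.24 -0.08] rot [-0.003  0.003  0.23 ] pos [ 0.6124 -0.1713  0.2032] ywaw -1.27 q [-0.45  0.6   1.45  0.    1.1   0.82] F [-2.2  2.2 -1.3] M [0.6  0.37 0.02] gap 0.245 t 9.22
shift cm [ 0.08  0.21 -0.08] rot [-0.002  0.003  0.071] pos [ 0.6126 -0.1715  0.2032] ywaw -1.429 q [-0.45  0.6   1.45  0.    1.1   0.98] F [-1.9  2.4 -1.5] M [0.65 0.48 0.03] gap 0.247 t 9.47
```

```bash
python3 -m creep '[{"slide":[-0.05,-0.05,0],"angular":[0,0,0.07],"claw":-1},{"slide":[0,0,0],"angular":[0,0,0.07],"claw":-1},{"slide":[0,0,0],"angular":[0,0,0],"claw":-1}]' >/dev/null; python3 rel.py 0.6137 -0.1734 0.204 -1.5
python3 -m creep '[{"slide":[0,0,0],"angular":[0,0,0.05],"claw":-1},{"slide":[0,0,0],"angular":[0,0,0],"claw":-1}]' >/dev/null; python3 rel.py 0.6137 -0.1734 0.204 -1.5
python3 -m creep '[{"slide":[0,0,0],"angular":[0,0,0.05],"claw":-1},{"slide":[0,0,0],"angular":[0,0,0],"claw":-1}]' >/dev/null; python3 rel.py 0.6137 -0.1734 0.204 -1.5
```

```text
shift cm [ 0.13  0.2  -0.06] rot [-0.001  0.002 -0.068] pos [ 0.6124 -0.1714  0.2034] ywaw -1.568 q [-0.45  0.6   1.45  0.    1.1   1.12] F [-1.3  2.6 -2.4] M [0.63 0.5  0.04] gap 0.25 t 9.72
shift cm [ 0.14  0.2  -0.06] rot [-0.001  0.002 -0.118] pos [ 0.6124 -0.1714  0.2034] ywaw -1.618 q [-0.45  0.6   1.45  0.    1.1   1.17] F [-2.   3.5 -2.2] M [0.92 0.61 0.06] gap 0.247 t 9.88
shift cm [ 0.15  0.2  -0.06] rot [-0.002  0.002 -0.168] pos [ 0.6124 -0.1712  0.2034] ywaw -1.668 q [-0.45  0.6   1.45  0.    1.1   1.22] F [-1.8  4.4 -2.3] M [0.98 0.64 0.08] gap 0.248 t 10.05
```

```bash
python3 -m creep '[{"slide":[0,0,0],"angular":[0,0,0.05],"claw":-1},{"slide":[0,0,0],"angular":[0,0,0],"claw":-1}]' >/dev/null; python3 rel.py 0.6137 -0.1734 0.204 -1.5
python3 -m creep '[{"slide":[0,0,0],"angular":[0,0,0.05],"claw":-1},{"slide":[0,0,0],"angular":[0,0,0],"claw":-1}]' >/dev/null; python3 rel.py 0.6137 -0.1734 0.204 -1.5
python3 - <<'E'
from h import *
s=viewer.snapshot("side"); cv2.imwrite("pics/s4.png",s)
cv2.imwrite("pics/c6.png",cv2.resize(s[180:240,300:380],(800,600),interpolation=cv2.INTER_CUBIC))
E
```

```text
shift cm [ 0.16  0.2  -0.06] rot [-0.002  0.002 -0.219] pos [ 0.6125 -0.1712  0.2034] ywaw -1.719 q [-0.45  0.6   1.45  0.    1.1   1.27] F [-2.5  3.6 -3. ] M [1.18 0.63 0.18] gap 0.245 t 10.22
shift cm [ 0.16  0.2  -0.06] rot [-0.001  0.002 -0.269] pos [ 0.6125 -0.1711  0.2034] ywaw -1.769 q [-0.45  0.6   1.45  0.    1.1   1.32] F [-2.2  3.9 -2.5] M [1.12 0.56 0.2 ] gap 0.244 t 10.38
```

View pics/c6.png

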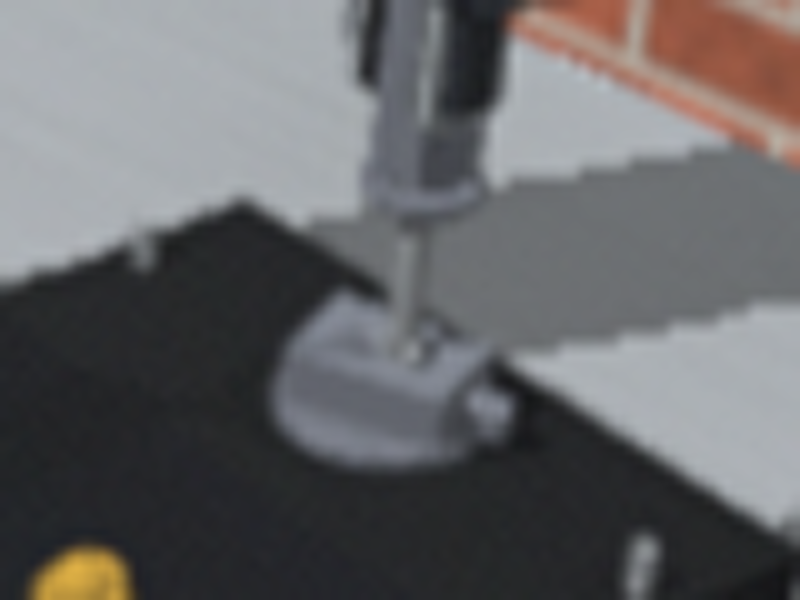

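The knob has turned and its nose now points right, at crop (490,415). The moment is climbing, so I'll press a little further to be sure it is at the stop.

```bash
python3 -m creep '[{"slide":[0,0,0],"angular":[0,0,0.06],"claw":-1},{"slide":[0,0,0],"angular":[0,0,0],"claw":-1}]' >/dev/null; python3 rel.py 0.6137 -0.1734 0.204 -1.5
python3 -m creep '[{"slide":[0,0,0],"angular":[0,0,0.06],"claw":-1},{"slide":[0,0,0],"angular":[0,0,0],"claw":-1}]' >/dev/null; python3 rel.py 0.6137 -0.1734 0.204 -1.5
python3 - <<'E'
from h import *
f=lambda u,v:(300+(u+.5)/10-.5,180+(v+.5)/10-.5)
for a,b,z in (((285,360),(442,408),.107),((392,405),(490,415),.1)):
    d=plane("side",f(*b),z)-plane("side",f(*a),z); print(np.arctan2(d[1],d[0]),np.linalg.norm(d))
n=plane("side",f(492,412),.095)-np.array([.614,-.172,.095]);print(n,np.arctan2(n[1],n[0]))
E
```

```text
shift cm [ 0.17  0.21 -0.06] rot [-0.002  0.002 -0.329] pos [ 0.6125 -0.1709  0.2034] ywaw -1.829 q [-0.45  0.6   1.45  0.    1.1   1.38] F [-2.9  5.4 -3.4] M [1.28 0.51 0.33] gap 0.247 t 10.6
shift cm [ 0.16  0.19 -0.06] rot [-0.001  0.001 -0.389] pos [ 0.6127 -0.1711  0.2034] ywaw -1.889 q [-0.45  0.6   1.45  0.    1.1   1.44] F [-2.2  4.  -5.1] M [1.18 0.51 0.35] gap 0.249 t 10.77
-1.2366479001809672 0.04501823521621565
-0.8753707887094573 0.025893631992759725
[ 1.58267821e-02 -2.29629097e-02 -2.77555756e-17] -0.9673335326225418
```

The knob's long edge reads yaw -1.24, close to the expected stop at about -1.29. The moment is 0.35 N m against 0.04 of friction, so it is at the stop. I'll ease back within the slack and lift out.

```bash
python3 -m creep '[{"slide":[0,0,0],"angular":[0,0,-0.1],"claw":-1},{"slide":[0,0,0],"angular":[0,0,-0.1],"claw":-1},{"slide":[0,0,0],"angular":[0,0,-0.1],"claw":-1},{"slide":[0,0,0],"angular":[0,0,-0.05],"claw":-1},{"slide":[0,0,0],"angular":[0,0,0],"claw":-1}]' >/dev/null; python3 rel.py 0.6137 -0.1734 0.204 -1.5
python3 -m creep '[{"slide":[0,0,-0.5],"angular":[0,0,0],"claw":-1},{"slide":[0,0,-1],"angular":[0,0,0],"claw":-1},{"slide":[0,0,-1.5],"angular":[0,0,0],"claw":-1},{"slide":[0,0,-2],"angular":[0,0,0],"claw":-1},{"slide":[0,0,-1.5],"angular":[0,0,0],"claw":-1},{"slide":[0,0,-0.5],"angular":[0,0,0],"claw":-1},{"slide":[0,0,0],"angular":[0,0,0],"claw":-1},{"slide":[0,0,0],"angular":[0,0,0],"claw":-1}]' >/dev/null; python3 rel.py 0.6137 -0.1734 0.204 -1.5
python3 - <<'E'
from h import *
from station import manip
s=viewer.snapshot("side"); cv2.imwrite("pics/s5.png",s)
print(proj("side",manip.sense()["tcp_pos"]-[0,0,.106]))
cv2.imwrite("pics/c7.png",cv2.resize(s[165:240,290:390],(800,600),interpolation=cv2.INTER_CUBIC))
E
```

```text
shift cm [ 0.11  0.17 -0.02] rot [-0.001  0.001 -0.038] pos [ 0.6126 -0.1717  0.2038] ywaw -1.538 q [-0.45  0.59  1.45 -0.    1.1   1.09] F [-3.7  3.4 -1.1] M [ 0.98  0.78 -0.01] gap 0.247 t 11.18
shift cm [-0.04  0.03  7.1 ] rot [ 0.003 -0.003 -0.042] pos [ 0.6138 -0.1729  0.275 ] ywaw -1.542 q [-0.45  0.52  1.37 -0.    1.25  1.09] F [-0.1  0.6 -0.6] M [ 0.03  0.03 -0.  ] gap 0.245 t 11.85
[[341.00923307 195.89220722]]
```

View pics/c7.png

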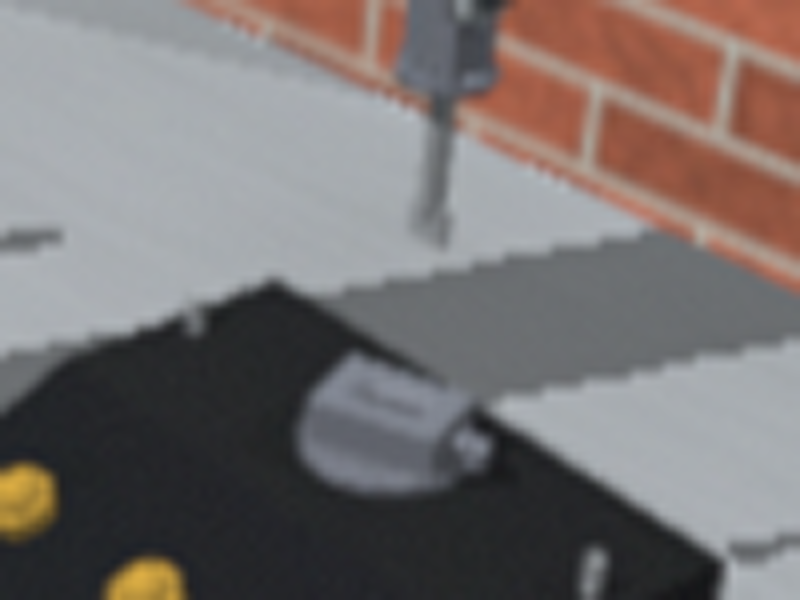

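The slot is turned and the blade is out. The blade's tip, at crop (430,245), is about 2 px right of the predicted (412,250), so the tester may have shifted or tilted in the grip. I'll quantify this by differencing against the first picture.

```bash
cat > sil.py <<'E'
from h import *
def sil(img,P,ax,bg="pics/side0.png",cam="side",zs=np.arange(.008,.076,.006),w=9,th=14):
    """P: TCP, ax: unit vec tip->handle. sub-pixel offset of silhouette centre, perpendicular to the predicted axis"""
    d=cv2.absdiff(img,cv2.imread(bg)).max(2).astype(np.float32); out=[]
    for z in zs:
        a,b=proj(cam,[P-ax*(.106-z),P-ax*(.100-z)]); n=(b-a)/np.linalg.norm(b-a); n=np.array([-n[1],n[0]])
        if n[0]<0:n=-n
        k=np.arange(-w,w+.01,.25); q=(a+k[:,None]*n).astype(np.float32)
        v=cv2.remap(d,q[:,0].reshape(1,-1),q[:,1].reshape(1,-1),cv2.INTER_LINEAR)[0]; m=v>th
        # connected run with centre nearest to zero
        l=np.flatnonzero(np.diff(np.r_[0,m.astype(int),0])); runs=[(k[s],k[min(e,len(k))-1]) for s,e in zip(l[::2],l[1::2]) if e-s>5]
        if runs: r=min(runs,key=lambda r:abs(sum(r))); out.append((round(z,3),round((r[0]+r[1])/2,2),round(r[1]-r[0],2)))
    return out
E
python3 - <<'E'
from sil import *
up=np.array([0,0,1.])
for n,P in (("s1",[.5542,.16,.2697]),("s2",[.6141,-.1701,.2681]),("s5",[.6138,-.1729,.275])):
    print(n,sil(cv2.imread(f"pics/{n}.png"),np.array(P),up))
E
```

```text
s1 [(np.float64(0.008), np.float64(-0.88), np.float64(4.75)), (np.float64(0.014), np.float64(-1.0), np.float64(4.5)), (np.float64(0.02), np.float64(-1.0), np.float64(4.0)), (np.float64(0.026), np.float64(-1.0), np.float64(4.0)), (np.float64(0.032), np.float64(-1.0), np.float64(4.0)), (np.float64(0.038), np.float64(-1.0), np.float64(4.0)), (np.float64(0.044), np.float64(-1.0), np.float64(4.0)), (np.float64(0.05), np.float64(-1.0), np.float64(4.0)), (np.float64(0.056), np.float64(-1.25), np.float64(8.5)), (np.float64(0.062), np.float64(-0.75), np.float64(12.0)), (np.float64(0.068), np.float64(-1.0), np.float64(11.5)), (np.float64(0.074), np.float64(-1.0), np.float64(11.0))]
s2 [(np.float64(0.008), np.float64(-0.25), np.float64(6.0)), (np.float64(0.014), np.float64(-0.25), np.float64(6.0)), (np.float64(0.02), np.float64(-0.12), np.float64(3.75)), (np.float64(0.026), np.float64(-0.5), np.float64(4.0)), (np.float64(0.032), np.float64(-0.25), np.float64(4.0)), (np.float64(0.038), np.float64(-0.25), np.float64(4.0)), (np.float64(0.044), np.float64(-0.38), np.float64(3.75)), (np.float64(0.05
[... 251 characters left out ...]
 np.float64(11.5))]
s5 [(np.float64(0.008), np.float64(1.88), np.float64(5.25)), (np.float64(0.014), np.float64(1.62), np.float64(5.25)), (np.float64(0.02), np.float64(1.5), np.float64(4.0)), (np.float64(0.026), np.float64(1.62), np.float64(3.75)), (np.float64(0.032), np.float64(1.62), np.float64(3.75)), (np.float64(0.038), np.float64(1.75), np.float64(4.0)), (np.float64(0.044), np.float64(1.5), np.float64(4.0)), (np.float64(0.05), np.float64(1.38), np.float64(4.25)), (np.float64(0.056), np.float64(1.12), np.float64(10.25)), (np.float64(0.062), np.float64(1.25), np.float64(13.5)), (np.float64(0.068), np.float64(1.5), np.float64(14.0)), (np.float64(0.074), np.float64(1.25), np.float64(12.5))]
```

The tester is offset about 5 mm along the tool's +x with a lean of about 1.5°. I'll include that, move over the contact, tilt, and measure again.

```bash
python3 rel.py .4447 -.2235 .275 -1.658
python3 -m creep '[{"slide":[0,0,0],"angular":[0,0,0.058],"claw":-1},{"slide":[0,0,0],"angular":[0,0,0.058],"claw":-1},{"slide":[0,0,0],"angular":[0,0,0],"claw":-1}]' >/dev/null;python3 rel.py .4447 -.2235 .275 -1.658
```

```text
shift cm [-16.99   4.62  -0.11] rot [ 0.001 -0.001  0.116] pos [ 0.6132 -0.1725  0.2739] ywaw -1.542 q [-0.45  0.52  1.37 -0.    1.25  1.09] F [ 0.3 -0.3 -0.9] M [ 0.07  0.   -0.02] gap 0.243 t 11.9
shift cm [-16.28   6.61  -0.21] rot [-0.     0.002 -0.001] pos [ 0.6127 -0.172   0.2726] ywaw -1.659 q [-0.45  0.52  1.38 -0.    1.25  1.21] F [-0.8 -1.2 -1.1] M [0.02 0.02 0.01] gap 0.243 t 12.15
```

```bash
python3 -m creep '[{"slide":[-2.3,0.95,0],"angular":[0,0,0],"claw":-1},{"slide":[-2.3,0.95,0],"angular":[0,0,0],"claw":-1},{"slide":[-2.3,0.95,0],"angular":[0,0,0],"claw":-1},{"slide":[-2.3,0.95,0],"angular":[0,0,0],"claw":-1},{"slide":[-2.3,0.95,0],"angular":[0,0,0],"claw":-1},{"slide":[-2.3,0.95,0],"angular":[0,0,0],"claw":-1},{"slide":[-2.4,0.9,0],"angular":[0,0,0],"claw":-1},{"slide":[0,0,0],"angular":[0,0,0],"claw":-1}]' >/dev/null
python3 -m creep '[{"slide":[0,0,0],"angular":[0,0.109,0],"claw":-1},{"slide":[0,0,0],"angular":[0,0.109,0],"claw":-1},{"slide":[0,0,0],"angular":[0,0.109,0],"claw":-1},{"slide":[0,0,0],"angular":[0,0.109,0],"claw":-1},{"slide":[0,0,0],"angular":[0,0,0],"claw":-1},{"slide":[0,0,0],"angular":[0,0,0],"claw":-1}]' >/dev/null
python3 rel.py .4447 -.2235 .1881 -1.658 25
```

```text
shift cm [-3.58  0.04  7.74] rot [-0.002  0.009 -0.002] pos [ 0.4452 -0.2233  0.2733] ywaw -1.659 q [-0.86  0.22  1.98  0.48  0.69  0.47] F [-0.5 -0.2 -1.2] M [0.06 0.25 0.01] gap 0.247 t 13.32
```

```bash
python3 -m creep '[{"slide":[-0.72,0,1.55],"angular":[0,0.008,0],"claw":-1},{"slide":[-0.72,0,1.55],"angular":[0,0,0],"claw":-1},{"slide":[-0.72,0,1.55],"angular":[0,0,0],"claw":-1},{"slide":[-0.72,0,1.55],"angular":[0,0,0],"claw":-1},{"slide":[-0.72,0,1.55],"angular":[0,0,0],"claw":-1},{"slide":[0,0,0],"angular":[0,0,0],"claw":-1},{"slide":[0,0,0],"angular":[0,0,0],"claw":-1}]' >/dev/null
python3 rel.py .4447 -.2235 .1881 -1.658 25
python3 - <<'E'
from sil import *
from station import manip
from scipy.spatial.transform import Rotation as R
s=viewer.snapshot("side");t=viewer.snapshot("top"); cv2.imwrite("pics/s6.png",s);cv2.imwrite("pics/t6.png",t)
q=manip.sense(); P=q["tcp_pos"]; ax=-R.from_quat(q["tool_rot"]).apply([0,0,1])
for r in sil(s,P,ax): print(*r)
C=np.array([.5065,-.2289,.067]); print("tip",proj("side",P-ax*.106),proj("top",P-ax*.106),"C",proj("side",C),proj("top",C))
x0,y0=290,205; a=cv2.resize(s[y0:y0+75,x0-10:x0+40],(400,600),interpolation=cv2.INTER_CUBIC)
b=cv2.resize(t[180:240,330:370],(400,600),interpolation=cv2.INTER_CUBIC); cv2.imwrite("pics/c8.png",np.hstack([a,b]))
E
```

```text
shift cm [-0.26  0.01 -0.13] rot [-0.003 -0.002  0.001] pos [ 0.4476 -0.2237  0.188 ] ywaw -1.656 q [-0.86  0.39  2.08  0.74  0.46  0.15] F [0.9 0.  0.3] M [0.07 0.27 0.02] gap 0.246 t 13.9
0.008 2.0 5.0
0.014 1.88 5.25
0.02 2.0 5.0
0.026 2.0 5.0
0.032 2.12 5.25
0.038 2.0 5.0
0.044 1.75 7.5
0.05 2.12 12.25
0.056 1.75 14.5
0.062 1.5 15.0
0.068 1.38 15.25
0.074 -2.12 6.75
tip [[322.27424419 246.39410117]] [[358.59726625 214.82942665]] C [[325.55095004 252.94909392]] [[357.89110075 212.02476526]]
```

View pics/c8.png

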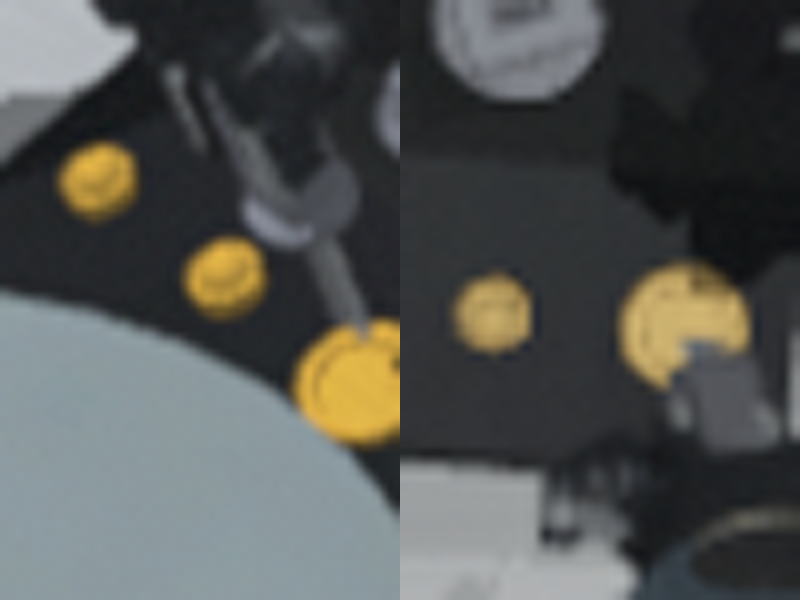

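Left half (side): the tip is at crop (365,335), px (325.2,246.4), with the contact's floor centred near (325,252.7). Right half (top): the blade tip is near crop (702,345), px (359.7,214), with the contact centred at (357.9,212.3). Next I'll solve the tester's offset in the grip from both views numerically.

Run:
```python
from sil import *
from station import manip
from scipy.spatial.transform import Rotation as R
q=manip.sense(); P=q["tcp_pos"]; r=R.from_quat(q["tool_rot"]); ax=-r.apply([0,0,1]); t=cv2.imread("pics/t6.png");s=cv2.imread("pics/s6.png")
print("top",[tuple(map(float,x)) for x in sil(t,P,ax,"pics/top0.png","top",np.arange(.002,.06,.006),9,25)])
for c in("side","top"):
    a,b=proj(c,[P-ax*.1,P-ax*.09]); n=(b-a)/np.linalg.norm(b-a); n=np.array([-n[1],n[0]]); n=n*np.sign(n[0])
    for i,nm in enumerate("xy"): print(c,nm,"perp px/mm",(n@(proj(c,P-ax*.1+.001*r.apply(np.eye(3)[i]))[0]-a)).round(3))
# brass rows in top view: missing brass = blade
h=cv2.cvtColor(t,cv2.COLOR_BGR2HSV)
for y in range(204,222): print(y,''.join('#' if 15<=h[y,x,0]<=32 and h[y,x,1]>60 and h[y,x,2]>80 else '.' for x in range(348,370)), ' '.join(f"{int(v):3d}" for v in t[y,352:368].max(1)))
hs=cv2.cvtColor(s,cv2.COLOR_BGR2HSV)
for y in range(240,264): print(y,''.join('#' if 15<=hs[y,x,0]<=32 and hs[y,x,1]>110 and hs[y,x,2]>80 else '.' for x in range(310,340)))
```

```text
top [(0.002, 1.25, 5.0), (0.008, 1.5, 6.0), (0.014, 1.0, 7.5), (0.02, 1.0, 8.0), (0.026, 1.12, 8.25), (0.032, 1.25, 9.0), (0.038, 1.38, 8.75), (0.044, 1.25, 9.0), (0.05, 1.12, 9.25), (0.056, 1.12, 9.25)]
side x perp px/mm 0.374
side y perp px/mm 0.17
top x perp px/mm 0.097
top y perp px/mm 0.27
204 ......................  53  52  53  52  52  52  45  22  21  23  21  20  20  22  21  21
205 ......................  53  53  53  53  52  52  47  32  24  22  22  22  20  22  23  28
206 .........##...........  52  52  52  50  69  95  99  77  62  29  22  24  21  21  27  41
207 ......########........  53  52  81 133 161 170 162 115 109  82  46  22  21  28  41  51
208 .....##########.......  53  86 150 187 192 195 187 117 119 118  89  47  37  41  50  49
209 .....###########......  66 138 194 196 180 189 191 164 161 157 145 135  59  51  51  51
210 ....#############..... 109 178 200 199 204 204 203 205 203 193 184 189 101  51  50  50
211 ....#############..... 143 201 193 204 204 204 205 206 204 197 197 195 134  51  51  50
212 ....#############..... 151 207 194 204 204 205 205 206 206 203 199 187 1
[... 973 characters left out ...]

244 ..............................
245 ................####..........
246 ...........####.######........
247 ..........############........
248 .........##############.......
249 ........################......
250 .......#################......
251 .......#################......
252 .......##################.....
253 ......###################.....
254 .......#################......
255 .......#################......
256 ........###############.......
257 .........##############.......
258 ..........############........
259 ...........#########..........
260 .............#####............
261 ..............................
262 ..............................
263 ..............................
```

Both views together put the tester about 3.8 mm along tool x and 3.1 mm along tool y from the nominal axis, parallel within about 1°. Part of that is a shared camera bias, which cancels because the contact was measured with the same cameras. I'll aim with these offsets.

```bash
cat > tgt.py <<'E'
import sys,numpy as np
from station import manip,viewer
from scipy.spatial.transform import Rotation as R
C=np.array([.5065,-.2289,.067]); n=np.array([-.421,.037,.906]); off=[.0038,.0031,0]
F=[];Q=[]
for i in range(int(sys.argv[1]) if len(sys.argv)>1 else 1): viewer.snapshot("side"); s=manip.sense(); F.append(s["force"]); Q.append(s["tcp_pos"])
r=R.from_quat(s["tool_rot"]); tip=np.mean(Q,0)+r.apply([.0038,.0031,.106])
print("tip to C, cm tool",(r.inv().apply(C-tip)*100).round(2),"axis err deg",np.degrees(np.arccos(-r.apply([0,0,1])@n/np.linalg.norm(n))).round(2),"F tool",r.inv().apply(np.mean(F,0)).round(2),"sd",np.std(F,0).round(2),"t",round(s["t"],2))
E
python3 tgt.py 6
```

```text
tip to C, cm tool [-0.2  -0.32  3.03] axis err deg 0.22 F tool [-0.36 -0.62  0.97] sd [0.2  0.44 0.59] t 14.3
```

```bash
python3 -m creep '[{"slide":[-0.2,-0.32,0],"angular":[0,0,0],"claw":-1},{"slide":[0,0,0.6],"angular":[0,0,0],"claw":-1},{"slide":[0,0,0.6],"angular":[0,0,0],"claw":-1},{"slide":[0,0,0.6],"angular":[0,0,0],"claw":-1},{"slide":[0,0,0.5],"angular":[0,0,0],"claw":-1},{"slide":[0,0,0],"angular":[0,0,0],"claw":-1},{"slide":[0,0,0],"angular":[0,0,0],"claw":-1},{"slide":[0,0,0],"angular":[0,0,0],"claw":-1}]' >/dev/null
python3 tgt.py 6
python3 - <<'E'
from sil import *
from station import manip
from scipy.spatial.transform import Rotation as R
s=viewer.snapshot("side");t=viewer.snapshot("top");cv2.imwrite("pics/s7.png",s);cv2.imwrite("pics/t7.png",t)
q=manip.sense(); P=q["tcp_pos"]; r=R.from_quat(q["tool_rot"]); ax=-r.apply([0,0,1]); P=P+r.apply([.0038,.0031,0])
print([tuple(map(float,x)) for x in sil(s,P,ax)]);print([tuple(map(float,x)) for x in sil(t,P,ax,"pics/top0.png","top",np.arange(.002,.06,.006),9,25)])
print(proj("side",P-ax*.106),proj("top",P-ax*.106))
h=cv2.cvtColor(t,cv2.COLOR_BGR2HSV);hs=cv2.cvtColor(s,cv2.COLOR_BGR2HSV)
for y in range(205,220): print(y,''.join('#' if 15<=h[y,x,0]<=32 and h[y,x,1]>60 and h[y,x,2]>80 else '.' for x in range(348,370)),'|',y+38,''.join('#' if 15<=hs[y+38,x,0]<=32 and hs[y+38,x,1]>110 and hs[y+38,x,2]>80 else '.' for x in range(310,340)))
E
```

```text
tip to C, cm tool [0.11 0.04 0.68] axis err deg 0.18 F tool [-0.31 -0.18  0.69] sd [0.42 0.23 0.3 ] t 15.27
[(0.008, 0.88, 4.75), (0.014, 0.62, 5.25), (0.02, 0.88, 6.25), (0.026, 0.62, 4.75), (0.032, 0.38, 4.75), (0.038, 0.62, 5.25), (0.044, 0.5, 5.5), (0.05, 0.5, 10.5), (0.056, 0.25, 13.5), (0.062, 0.12, 15.25), (0.068, 0.12, 15.75), (0.074, 4.38, 6.75)]
[(0.002, 0.12, 4.75), (0.008, -0.12, 4.75), (0.014, 0.0, 6.0), (0.02, -0.12, 7.25), (0.026, -0.25, 8.0), (0.032, -0.12, 9.25), (0.038, 0.0, 9.5), (0.044, 0.12, 9.25), (0.05, 0.38, 8.75), (0.056, -0.12, 9.25)]
[[324.45461769 251.58135832]] [[357.89758045 212.86795012]]
205 ...................... | 243 #.............................
206 ...................... | 244 ..............................
207 ......########........ | 245 ...............#####..........
208 .....##########....... | 246 ...............######.........
209 .....###########...... | 247 ..........##...#######........
210 ....#############..... | 248 ........####....#######.......
211 ....#############..... | 249 ........#####...########......
212 ....######..#####..... | 250 .......#######...#######......
213 ....#####...#####..... | 251 .......########..#######......
214 ....#####.....###..... | 252 .......#################......
215 ....#####......#...... | 253 ......##################......
216 .....###.............. | 254 .......#################......
217 ......#............... | 255 .......#################......
218 ...................... | 256 ........###############.......
219 ...................... | 257 .........##############.......
```

The side view shows a lean of about 2° (tip towards +x) and the tip about 1.2 mm too far along x. I'll correct both.

```bash
python3 -m creep '[{"slide":[0.2,0.04,0],"angular":[0,-0.03,0],"claw":-1},{"slide":[0,0,0],"angular":[0,0,0],"claw":-1},{"slide":[0,0,0],"angular":[0,0,0],"claw":-1},{"slide":[0,0,0],"angular":[0,0,0],"claw":-1}]' >/dev/null
cat > chk.py <<'E'
from sil import *
from station import manip
from scipy.spatial.transform import Rotation as R
s=viewer.snapshot("side");t=viewer.snapshot("top")
C=np.array([.5065,-.2289,.067]); n=np.array([-.421,.037,.906])/np.linalg.norm([-.421,.037,.906])
# silhouette about the ideal line through C along the panel normal (tip at z=0 of it)
P=C+n*.106
a=[tuple(map(float,x)) for x in sil(s,P,n,zs=np.arange(.01,.075,.005))]; b=[tuple(map(float,x)) for x in sil(t,P,n,"pics/top0.png","top",np.arange(.01,.06,.005),9,25)]
print([x[1] for x in a]);print([x[1] for x in b])
E
python3 chk.py; python3 tgt.py 4
```

```text
[3.38, -0.38, 0.0, 0.25, -0.25, -0.25, -0.12, -0.12, 0.0, 0.0, 0.12, 0.0, -0.25]
[-0.25, -0.38, -0.38, -0.12, -0.38, -0.38, -0.38, -0.38, -0.25, -0.12]
tip to C, cm tool [0.29 0.02 0.65] axis err deg 1.57 F tool [-0.46  0.04  1.15] sd [0.15 0.25 0.47] t 16.0
```

The tester now lies within 0.3 px of the ideal line in both views. I'll press down step by step.

```bash
python3 -m creep '[{"slide":[0,0.08,0.4],"angular":[0,0,0],"claw":-1},{"slide":[0,0,0],"angular":[0,0,0],"claw":-1},{"slide":[0,0,0],"angular":[0,0,0],"claw":-1}]' >/dev/null; python3 tgt.py 5
python3 -m creep '[{"slide":[0,0,0.3],"angular":[0,0,0],"claw":-1},{"slide":[0,0,0],"angular":[0,0,0],"claw":-1},{"slide":[0,0,0],"angular":[0,0,0],"claw":-1}]' >/dev/null; python3 tgt.py 5
python3 -m creep '[{"slide":[0,0,0.2],"angular":[0,0,0],"claw":-1},{"slide":[0,0,0],"angular":[0,0,0],"claw":-1},{"slide":[0,0,0],"angular":[0,0,0],"claw":-1}]' >/dev/null; python3 tgt.py 5
```

```text
tip to C, cm tool [ 0.26 -0.07  0.25] axis err deg 1.56 F tool [-0.64 -0.11  1.06] sd [0.54 0.6  0.72] t 16.5
tip to C, cm tool [ 0.26 -0.07 -0.05] axis err deg 1.56 F tool [-0.43 -0.22  1.06] sd [0.59 0.32 0.52] t 17.0
tip to C, cm tool [ 0.25 -0.08 -0.24] axis err deg 1.55 F tool [-0.64  0.23 -1.45] sd [0.53 0.58 0.75] t 17.5
```

```bash
python3 -m creep '[{"slide":[0,0,0.15],"angular":[0,0,0],"claw":-1},{"slide":[0,0,0.15],"angular":[0,0,0],"claw":-1},{"slide":[0,0,0],"angular":[0,0,0],"claw":-1},{"slide":[0,0,0],"angular":[0,0,0],"claw":-1}]' >/dev/null; python3 tgt.py 12; python3 chk.py
```

```text
tip to C, cm tool [ 0.25 -0.08 -0.54] axis err deg 1.55 F tool [ 0.07 -0.1  -2.87] sd [0.33 0.5  0.41] t 18.43
[3.25, 3.12, -0.25, -0.38, 0.0, 0.0, 0.25, 0.12, 0.0, -0.12, -0.12, -0.38, -4.25]
[1.25, 0.62, 0.25, -0.12, 0.0, 0.12, 0.0, -0.12, -0.12, 0.0]
```

The push is 3.9 N above baseline, so the tip is half in. The tester is centred and square to within 0.4 px over the shaft and handle in both views. Handing in.

```bash
python3 -c "
from station import ticket; print(ticket.sign_off())"
```

```text
the job is handed in; nothing more can be done
None
```

The job is handed in at about 18.5 s: the isolator knob was turned clockwise to its stop, and the tester is held square on the middle of the dished contact, pressing at about 4 N so its tip is roughly half in; no verdict came back.

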